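Reseal the tea tin and take its outer lid off alone

TASK

The two lids of the tea tin came off together. Lift them by the knob, still nested, set them down squarely on the open tin without dropping them, and press down until the inner lid snaps fully home in the mouth; then lift the outer lid straight off by itself, leaving the inner lid seated in the tin, and finish while holding the outer lid level by its knob, about a hand's breadth (8 to 10 cm) clear above the tin, ready to be washed. Keep the fingers off the inner lid, do not shove or tip the tin, and leave the other things on the counter where they are.

Things in the scene. Friction and masses are not known exactly. Their poses are not given: they have to be found in the camera images.
- tin: Open round steel tea tin, loose, upright, about 0.75 kg. Origin: centre of its underside; z up. Body 101 mm diameter up to a shoulder 98.5 mm high, then a neck 92 mm outside (90 mm at the rim), 86 mm inside.
- tin_rim (a point): Centre of the tin's open mouth, level with its rim, 122 mm above the tin's origin. A springy bead just inside takes the inner lid: pressing both lids on takes about 10 to 15 N until it snaps home; after that it holds the inner lid far harder than the outer lid can pull on it.
- outer_lid: Steel cap, 0.13 kg, standing on the counter on its skirt (102 mm outside, 98 mm inside). Origin: centre of the skirt's lower edge; z up. Flat top 30 mm above the origin. Four spring dimples in the skirt carry the inner lid. With both lids home its origin is 99.5 mm above the tin's origin. It lifts off alone with a few newtons only if the inner lid is fully home; otherwise both come up.
- lid_knob (a point): Middle of the outer lid's dark wooden knob, the place to grip (any yaw): a plain upright cylinder 26 mm diameter on the lid's axis, from 30 to 54 mm above the lid's origin; this point is 42 mm above that origin.
- inner_lid: Steel inner lid, 0.06 kg, hidden in the outer lid at the start: plug 16 mm deep (72 mm diameter at the bottom, 80 mm at its bead) under a flange 89 mm diameter, 4 mm thick; sunk finger bar in its top. Origin: centre of the plug's underside; z up. Nested, it is 6.5 mm above the outer lid's origin; fully home (flange on the rim), 106 mm above the tin's origin.
- cup: White ceramic cup without a handle, 68 mm diameter, 60 mm high, loose bystander. Origin: centre of its underside.
- spoon: Steel spoon 150 mm long lying on the counter, loose bystander. Origin under its middle.
- glass_bowl: Clear glass bowl, 120 mm diameter, 55 mm high, loose bystander. Origin: centre of its underside.
- dish: Shallow orange dish, 110 mm diameter, 30 mm high, loose bystander. Origin: centre of its underside.
- tumbler: White travel tumbler with black lid, 76 mm diameter, 168 mm high, loose bystander. Origin: centre of its underside.
- canister: Closed steel storage canister, 103 mm diameter, 178 mm high, flat top without a knob, loose bystander (not the tea tin). Origin: centre of its underside.
- jar: Amber glass jar with a steel cap, 72 mm diameter, 110 mm high, loose bystander. Origin: centre of its underside.
Mind the look-alikes: they are no part of the job. What is shaped like the outer_lid but green is not meant.

How it is judged (in metres and radians):
On the way, in this order (a step that is already met when the one before it is completed fails the run):
1. both lids lifted off the counter together, still nested (height (world z) of outer_lid above 0.04 m and z of inner_lid in the frame of outer_lid between 0.0035 and 0.0095 m and contact force between the fingers and outer_lid above 1 N), for 0.2 s.
2. the nested lids lowered onto the tin in the fingers, not dropped (z of outer_lid in the frame of tin between 0.105 and 0.14 m and horizontal distance between outer_lid and tin below 0.012 m and z of inner_lid in the frame of outer_lid between 0.0035 and 0.0095 m and contact force between the fingers and outer_lid above 1 N), for 0.04 s.
3. both lids down on the tin, the inner lid fully home in its mouth (z of inner_lid in the frame of tin between 0.104 and 0.1077 m and z of outer_lid in the frame of tin below 0.103 m and horizontal distance between outer_lid and tin below 0.006 m and angle between tin's own z axis and vertical below 0.1 rad), for 0.1 s.
At the end, for the whole second after the job is handed in: The fingers hold the outer lid, still and level within 0.2 rad, its skirt at least 172 mm above the counter (50 mm over the rim), touching nothing else. The inner lid is home in the upright tin: flange within 1.7 mm of the rim, within 4 mm of centre, within 0.04 rad (z of inner_lid in the frame of tin between 0.104 and 0.1077 m and horizontal distance between inner_lid and tin below 0.004 m and angle between the z axis of inner_lid and the z axis of tin, either way round below 0.04 rad and angle between tin's own z axis and vertical below 0.03 rad and height (world z) of tin below 0.004 m and linear speed of tin below 0.01 m/s and height (world z) of outer_lid above 0.172 m and angle between outer_lid's own z axis and vertical below 0.2 rad and linear speed of outer_lid below 0.02 m/s and contact force between the fingers and outer_lid above 2 N and contact force between outer_lid and tin below 0.1 N and contact force between outer_lid and inner_lid below 0.1 N and contact force between outer_lid and tumbler below 0.1 N and contact force between outer_lid and canister below 0.1 N); the arm keeps its last pose, push and grip.
It fails at once if the fingers press on the inner lid (contact force between the fingers and inner_lid above 0.5 N).
It fails at once if the tin is shoved more than 30 mm, lifted or tipped (distance of tin from where it was at the start of the episode above 0.03 m or angle between tin's own z axis and vertical above 0.25 rad).
It fails at once if another thing on the counter is moved more than 30 mm (distance of any of cup, spoon, glass_bowl, dish, tumbler, canister, jar from where it was at the start of the episode above 0.03 m).
It also fails if it takes over 45 s, if anything falls off the work surface, if the arm or the gripper's body presses on something with over 40 N, if the wrist force passes 120 N, or if a joint passes its speed limit or range.

ROBOT

A 7-joint arm with a two-finger parallel gripper is mounted at the origin on the work surface. World frame = base frame: x ahead of the robot, y to its left, z up, the work surface at z = 0. Lengths are in mm, angles in rad, forces in N, time in s.
With the tool pointing down it reaches from about 425 to 950 mm from the base axis. Payload 4.7 kg.
Tool frame: the origin (TCP) lies on the centre line of the jaws, within the pads' length; the fingertips stand 22 mm ahead of it and the grasp point (between the pads) lies 3 mm ahead of it; z points along the fingers, y is the line along which they close (so a half turn about z gives the same grasp; the last joint's range is limited). The gripper opens to 85 mm and grips with 20 to 120 N. Pads are 22 mm wide; open, the fingers measure 114 mm over their backs; the gripper's body (76 mm by 85 mm) begins 54 mm behind the grasp point. The pads swing forward as they close: fully open they stand 13 mm farther back than shut.
Start: joints at [-1.208, 0.469, -0.049, 1.532, 0.024, 1.141, -0.082], TCP at [257.713, 623.883, 253.335] pointing down, gripper open.
Joint ranges: [-2.59, 2.59], [-0.33, 1.99], [-1.39, 1.29], [0.1, 2.45], [-1.04, 4.18], [0.21, 1.99], [-2.66, 2.66]. Speed limits (rad/s): [2.57, 2.57, 3.14, 3.14, 3.14, 3.14, 3.14].

INTERFACE

Orientations are given as a unit quaternion [w, x, y, z].
In Python, from cell import arm, optics, hand_in, models gives the robot as it stands. The module is installed in compiled form; this text tells all that it offers.
- The arm moves only by the tool send_rows, never from a script. Its argument "motion" is a list that holds one entry, the list of rows, each a list of 7 numbers: the closure, from -1 (fully open) to 1 (shut), then the shift along the tool's x, y, z in units of 0.04 m (1.0 is 0.04 m), then the turn, a rotation vector about the tool's x, y, z in units of 0.08 rad (1.0 is 0.08 rad). In form: [[[jaw, x, y, z, wx, wy, wz], ...]]. A call has 1 to 20 rows; each row shifts and turns the commanded pose from where the row before left it, along the tool's axes as they then stand; what a row does not reach is not made up. A row lasts 1/12 s, in which the tool goes at most 41.7 mm and 7.16 degrees, less where a joint would pass 70% of its speed; a pose out of reach is approached as far as the arm can. A call with a number of a shift or a turn outside -1 to 1 is refused whole. A call with a gripper value outside its range is refused whole. The fingers move at their own pace and stop on an object; "squeeze" is the grip in N (left out, the last holds). Time passes only in rows, so rows that do not move let the fingers close. It gives the time, the measured TCP pose, the force, the opening and the grip force at its end, in the units of the state.
- arm.observe(): the state, without advancing time (a new reading comes with each control period).
- optics.read_camera(name): name is "scene" or "side" or "wrist"; returns (picture, depth): 480x640x3 uint8, red, green, blue; 480x640 float32, mm along the optical axis (not along the pixel's ray), 0 where there is no reading.
- optics.camera_info(name): a dict with "camera_matrix" (3x3 intrinsics, pixels), "dist" ([k1, k2, p1, p2, k3] as OpenCV has them; the pictures are not rectified), "R" (3x3) and "t" (3): a world point X has camera coordinates R X + t. Camera axes: x right, y down, z forward; pixel columns grow to the right and rows downward; lengths in mm; the calibration is good to about 2 mm. A picture is of the moment at which its call begins: read the wrist's pose just before it. camera_info takes no time and is no camera call; for the wrist camera it gives the pose at the moment of the call.
- hand_in(): hands the job in; it is judged then, once.
Trained networks look in the newest picture that a camera, given by its name, has taken for a name from the list of things; names that differ only in an ending like _2 or _b are one class to them, and where a whole thing is asked for, a point or a joint stands for the part that bears it (a point fixed in the world has none). Each returns a list of dicts, best first, with "score" (0 to 1); they miss things now and then, are a little off and sometimes report something else, mostly with a low value. They report only what shows in the picture. A call takes as long as a camera call. They do not tell look-alikes from the thing itself.
- models.spot_in(camera, thing): "point" ([x, y, z] in mm, in the coordinates of the camera as it stood for that picture, good to about 4 mm: the middle of the surface that is visible of it).
- models.cut_out(camera, thing): "region" (480x640 bool, what is visible of it).
- models.place_of(camera, thing): "point" ([x, y, z] in mm, in the coordinates of the camera as it stood for that picture, good to about 4 mm: a listed point, or the origin of a listed thing).
The state is a dict: "clock": time; "joints": joint angles; "dq": joint speeds; "joint_torque": joint torques, N m; "position": TCP position; "tcp_rot": TCP orientation; "contact_force": force on the tool from outside, world axes, zero at the start; "moment": the same for the moment, N m; "width": finger opening in mm; "gripper_force": force on a finger pad.
Only numpy, scipy, OpenCV 4.12 (cv2) and the standard library are available. Lean on these libraries where they do the work, as an engineer would, in place of code of your own. Each camera call takes 0.05 s, during which the arm holds its last target. There are 200 camera calls.

## Working session

There is one attempt and no reset: what is moved stays moved. The work goes in short steps, Python scripts to look and compute and a tool call to move; the robot and the scene stay as the last step left them, time stands still between calls to the robot, and variables do not carry over. Pictures are saved under pics/ and viewed, at most 10 in all, crops included, and the job is handed in when it is done.

Besides the shell and the picture viewer there is one more tool, called after "Emit:" by a JSON object that holds its "method" and its "body", one argument or row to a line. send_rows: Moves the arm, as the interface text tells. Its arguments: {"type":"object","properties":{"motion":{"type":"array"},"squeeze":{"type":"number"}},"required":["motion"]}

```bash
mkdir -p pics; cat > h.py <<'E'
from cell import arm, optics, hand_in, models
import numpy as np, cv2
def world(cam,p):
    i=optics.camera_info(cam); return np.array(i["R"]).T@(np.array(p)-np.array(i["t"]))
def px(cam,X):
    i=optics.camera_info(cam); R=np.array(i["R"],float)
    return cv2.projectPoints(np.array([X],float),cv2.Rodrigues(R)[0],np.array(i["t"],float),np.array(i["camera_matrix"],float),np.array(i["dist"],float))[0].ravel()
E
python3 - <<'E'
from h import *
s=arm.observe(); print(s)
ims=[]
for c in ["scene","side"]:
    im,d=optics.read_camera(c); cv2.imwrite(f"pics/{c}0.png",im[...,::-1])
    for th in ["tin_rim","tin","lid_knob","outer_lid"]:
        for r in models.place_of(c,th)[:3]:
            w=world(c,r["point"]); print(c,th,round(r["score"],2),w.round(1),px(c,w).round())
E
```

```text
{'clock': 0.0, 'joints': array([-1.20788965,  0.46945089, -0.04860237,  1.53371573,  0.02412114,
        1.14099816, -0.08230316]), 'dq': array([ 2.02226517e-03, -1.37435589e-03, -1.29692249e-03,  9.15590630e-04,
        1.64103613e-03, -1.59670817e-03, -1.23350260e-05]), 'joint_torque': array([ 3.77919905e-04, -5.10316694e+01, -4.67746449e-02, -2.37707216e+01,
        1.04832332e-02,  7.59031711e-03, -2.05148223e-05]), 'position': array([257.53407063, 623.34277741, 252.24581202]), 'tcp_rot': array([-1.49056158e-04,  1.94630801e-01,  9.80876071e-01, -9.81552188e-04]), 'contact_force': array([ 0.20818731, -0.08273934, -0.3856923 ]), 'moment': array([0.06004304, 0.01931964, 0.00175644]), 'gripper_force': 0.0, 'width': 85.15217285033893}
scene tin_rim 0.86 [551.4 220.9 125.1] [377. 275.]
scene tin 0.56 [ 602.8 -177.5   39.2] [247. 228.]
scene lid_knob 0.9 [ 430.7 -313.7   42.5] [269. 180.]
scene lid_knob 0.71 [ 601.5 -177.2   42.4] [247. 226.]
scene lid_knob 0.64 [ 443.9 -132.8   41.1] [306. 210.]
scene outer_lid 0.94 [ 604.3 -174.6    3.2] [248. 239.]
scene outer_lid 0.81 [ 440.2 -128.1   -1.9] [309. 223.]
scene outer_lid 0.78 [ 426.7 -309.7   -3.2] [273. 194.]
side tin_rim 0.88 [549.5 229.7 117.5] [302. 166.]
side tin_rim 0.33 [547.8 229.5   1.2] [303. 200.]
side lid_knob 0.96 [ 279.3 -236.1   40.8] [214. 373.]
side lid_knob 0.9 [ 427.6 -312.1   44. ] [298. 393.]
side lid_knob 0.88 [ 439.7 -127.2   46. ] [287. 307.]
side outer_lid 0.89 [ 597.7 -178.1    3.9] [365. 323.]
side outer_lid 0.63 [ 283.3 -236.8    2.6] [220. 382.]
side outer_lid 0.6 [ 446.8 -130.4   -2.6] [292. 320.]
```

View pics/scene0.png

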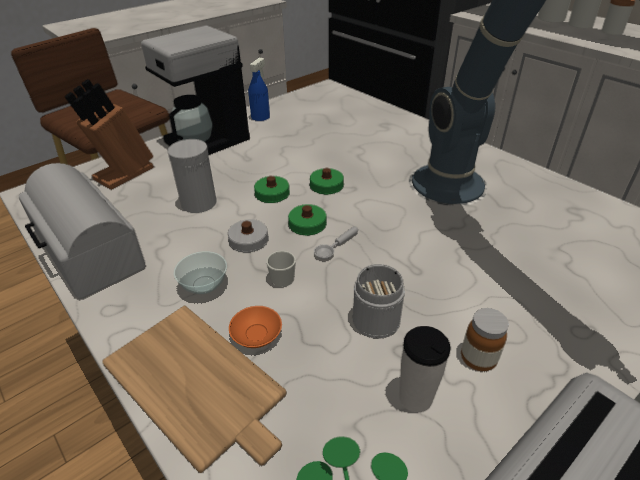

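View pics/side0.png

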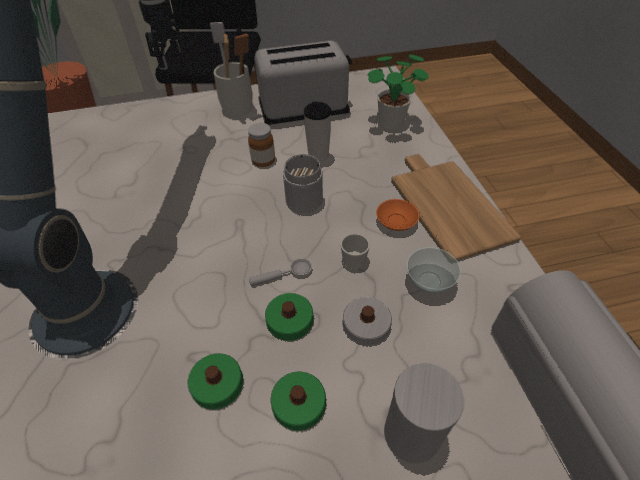

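```bash
python3 - <<'E'
from h import *
a=cv2.imread("pics/scene0.png")[150:290,190:420]; b=cv2.imread("pics/side0.png")[230:440,180:440]
a=cv2.resize(a,(500,304),interpolation=2); b=cv2.resize(b,(372,300),interpolation=2)
cv2.imwrite("pics/crop1.png",np.vstack([a[:, :500],np.pad(b,((0,0),(0,128),(0,0)))]))
i=optics.camera_info("wrist");s=arm.observe();
q=s["tcp_rot"]; from scipy.spatial.transform import Rotation as Ro
Rt=Ro.from_quat([q[1],q[2],q[3],q[0]]).as_matrix(); print("tool axes cols",Rt.round(3))
R=np.array(i["R"]); C=-R.T@i["t"]; print("cam in tool",(Rt.T@(C-s["position"])).round(1),"cam axes in tool",(Rt.T@R.T).round(3)); print(i["camera_matrix"],i["dist"])
# triangulate knob & tin via cut_out centroids
P={}
for c in ["scene","side"]:
    im,d=optics.read_camera(c)
    for th in ["lid_knob","tin_rim","outer_lid","tumbler","canister","cup","jar"]:
        for r in models.place_of(c,th)[:4]:
            print(c,th,round(r["score"],2),world(c,r["point"]).round())
E
```

```text
tool axes cols [[-0.924  0.382 -0.   ]
 [ 0.382  0.924  0.   ]
 [ 0.     0.    -1.   ]]
cam in tool [  79.6   -0.3 -120.7] cam axes in tool [[-0.    -0.951 -0.311]
 [ 1.    -0.    -0.   ]
 [ 0.    -0.311  0.951]]
[[395.96345674   0.         325.58735359]
 [  0.         395.96345674 231.14382328]
 [  0.           0.           1.        ]] [-0.04538265  0.          0.          0.          0.        ]
scene lid_knob 0.89 [ 604. -178.   40.]
scene lid_knob 0.79 [ 278. -234.   43.]
scene lid_knob 0.77 [ 444. -131.   44.]
scene tin_rim 0.63 [549. 224. 122.]
scene outer_lid 0.95 [ 280. -240.   -1.]
scene outer_lid 0.88 [ 429. -311.   -0.]
scene outer_lid 0.87 [ 604. -179.    1.]
scene outer_lid 0.84 [ 442. -129.   -3.]
scene tumbler 0.76 [629. 409.  -1.]
scene canister 0.74 [ 617. -412.   -1.]
scene cup 0.66 [622.  -0.   1.]
scene jar 0.59 [471. 431.  -2.]
side lid_knob 0.88 [ 276. -235.   39.]
side lid_knob 0.82 [ 441. -129.   42.]
side lid_knob 0.58 [ 599. -183.   43.]
side lid_knob 0.57 [ 423. -313.   44.]
side tin_rim 0.57 [549. 228. 120.]
side outer_lid 0.97 [ 283. -238.    4.]
side outer_lid 0.96 [ 428. -313.    2.]
side outer_lid 0.62 [ 444. -128.   -3.]
side tumbler 0.71 [632. 405.   2.]
side canister 0.92 [ 613. -413.    2.]
side cup 0.76 [617.  -6.  -4.]
side cup 0.59 [633. 406.   2.]
side jar 0.64 [467. 431.  -1.]
side jar 0.6 [618.  -3.  -3.]
```

View pics/crop1.png

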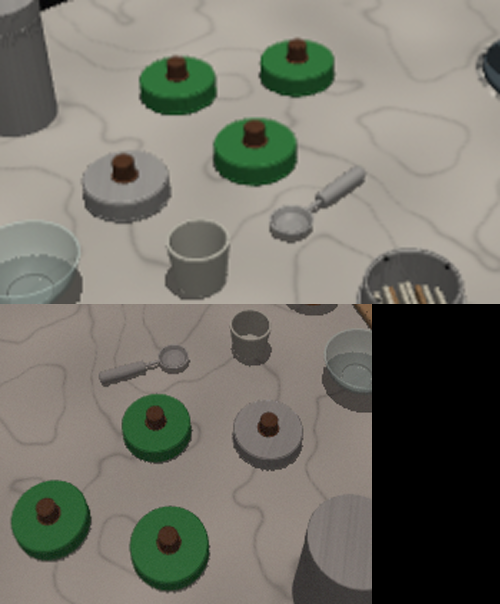

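Candidates: the steel lid at scene (247,233) and side (367,318), and green ones at scene (271,188), (327,180) and (307,218). The steel lid is the one meant, because the look-alikes are green, and the crop confirms this. The tin is at scene (378,298). I'm moving over the tin first to measure it with the wrist camera.

Emit:
{"method": "send_rows", "body": {
  "motion": [
    [[-1,-0.3,-0.18,-0.2,0,0,0],[-1,-0.5,-0.3,-0.2,0,0,0],[-1,-0.6,-0.36,-0.2,0,0,0],[-1,-0.6,-0.36,-0.2,0,0,0],[-1,-0.6,-0.36,-0.2,0,0,0],[-1,-0.6,-0.36,-0.1,0,0,0],[-1,-0.6,-0.36,-0.1,0,0,0],[-1,-0.6,-0.36,0,0,0,0],[-1,-0.6,-0.36,0,0,0,0],[-1,-0.6,-0.36,0,0,0,0],[-1,-0.6,-0.36,0,0,0,0],[-1,-0.6,-0.36,0,0,0,0],[-1,-0.6,-0.36,0,0,0,0],[-1,-0.6,-0.36,0,0,0,0],[-1,-0.6,-0.36,0,0,0,0],[-1,-0.6,-0.36,0,0,0,0],[-1,-0.6,-0.36,0,0,0,0],[-1,-0.4,-0.24,0,0,0,0],[-1,-0.2,-0.1,0,0,0,0],[-1,0,0,0,0,0,0]]
  ]
}}

```text
clock: 2.97
position: [548.6, 232.0, 301.9]
tcp_rot: [0.001, 0.197, 0.98, -0.0]
contact_force: [-0.9, -0.2, 0.4]
width: 85.7
gripper_force: 0.0
```

```bash
cat >> h.py <<'E'
from scipy.spatial.transform import Rotation as Ro
def snap(tag):
    i=optics.camera_info("wrist"); s=arm.observe(); im,d=optics.read_camera("wrist")
    cv2.imwrite(f"pics/{tag}.png",im[...,::-1]); np.savez(f"{tag}.npz",im=im,d=d,R=i["R"],t=i["t"],K=i["camera_matrix"],dist=i["dist"],p=s["position"],q=s["tcp_rot"])
    return i,s,im,d
def cloud(i,d):
    K=np.array(i["camera_matrix"]); v,u=np.mgrid[0:480,0:640]
    n=cv2.undistortPoints(np.stack([u,v],-1).reshape(-1,1,2).astype(np.float32),K,np.array(i["dist"])).reshape(480,640,2)
    X=np.dstack([n[...,0]*d,n[...,1]*d,d]); return (X-np.array(i["t"]))@np.array(i["R"])
E
python3 - <<'E'
from h import *
i,s,im,d=snap("w1"); W=cloud(i,d)
m=(d>0)&(abs(W[...,2]-122)<4); pts=W[m]; print(m.sum(),np.median(pts,0))
A=np.c_[2*pts[:,:2],np.ones(len(pts))]; c=np.linalg.lstsq(A,(pts[:,:2]**2).sum(1),rcond=None)[0]
print("circle",c[:2],np.sqrt(c[2]+c[0]**2+c[1]**2))
for r in models.place_of("wrist","tin_rim")[:2]: print(r["score"],world("wrist",r["point"]))
E
```

```text
2400 [561.62545129 244.62146352 121.15658051]
circle [570.65849623 294.34257834] 85.68690188767307
0.9 [547.26146548 238.56641333 120.84174231]
```

View pics/w1.png

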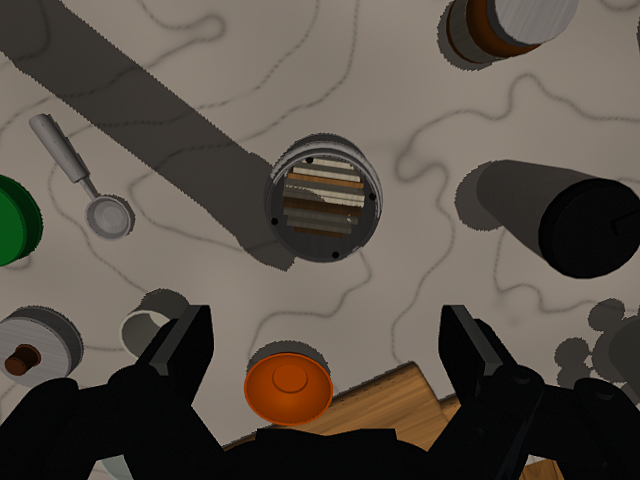

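The tin's mouth is at about (325,208), the steel lid at (38,350) and the cup at (150,325). I'll refine the rim fit.

```bash
cat >> h.py <<'E'
def ring(W,d,c0,z0,tol,rmin,rmax):
    from scipy.optimize import least_squares
    c=np.array(c0,float)
    for _ in range(4):
        r=np.hypot(*(W[...,:2]-c).transpose(2,0,1)); m=(d>0)&(abs(W[...,2]-z0)<tol)&(r<rmax)&(r>rmin); p=W[m]
        f=least_squares(lambda x:np.hypot(p[:,0]-x[0],p[:,1]-x[1])-x[2],[*c,44],loss="soft_l1"); c=f.x[:2]
    return f.x,np.median(p[:,2]),len(p),np.std(f.fun)
E
python3 - <<'E'
from h import *
z=np.load("w1.npz"); W=cloud(dict(camera_matrix=z["K"],dist=z["dist"],R=z["R"],t=z["t"]),z["d"])
print("tcp",z["p"],arm.observe()["position"])
print("wrist rim",ring(W,z["d"],(548,230),122,3,30,56))
print("shoulder",ring(W,z["d"],(548,230),98.5,3,35,60))
for c in ["scene","side"]:
    im,d=optics.read_camera(c); W=cloud(optics.camera_info(c),d)
    print(c,"rim",ring(W,d,(548,228),122,4,30,56)); 
    k=(d>0)&(np.hypot(W[...,0]-602,W[...,1]+178)<25)
    t=k&(abs(W[...,2]-54)<4); print("knobtop",t.sum(),W[t].mean(0)); 
    print("lidtop",ring(W,d,(602,-178),30,3,15,60))
i,s,im,d=snap("w1b");W=cloud(i,d);print("wrist b",s["position"],ring(W,d,(548,230),122,3,30,56))
E
```

```text
tcp [548.60265659 231.96371697 301.85678253] [546.59115071 235.77247522 301.52785772]
wrist rim (array([548.81383114, 228.52496034,  43.08184394]), np.float64(121.28658353042593), 1709, np.float64(1.3441266611941693))
shoulder (array([546.38290407, 229.62982575,  45.95555834]), np.float64(98.46663542452013), 1299, np.float64(1.7172716554549043))
scene rim (array([551.83564959, 230.01639983,  43.50389607]), np.float64(120.08932546473487), 245, np.float64(1.5207778201344166))
knobtop 55 [ 602.27618863 -176.25492663   52.78026321]
lidtop (array([ 601.10208012, -180.07106915,   38.77788334]), np.float64(29.57175694755089), 613, np.float64(9.924900735375287))
side rim (array([549.16556776, 227.49676705,  43.62179967]), np.float64(120.84550208372897), 176, np.float64(1.6873510060605565))
knobtop 114 [ 599.18287773 -180.83447742   53.49351569]
lidtop (array([ 599.79166921, -178.91955523,   37.97155726]), np.float64(30.147363322602786), 1356, np.float64(9.38969248269705))
wrist b [546.08982372 236.88863273 301.38089678] (array([548.82627743, 228.5621436 ,  43.08619854]), np.float64(121.25022734628652), 1704, np.float64(1.340109875976301))
```

Emit:
{"method": "send_rows", "body": {
  "motion": [
    [[-1,-0.1,-0.2,0,0,0,0],[-1,-0.2,-0.4,0,0,0,0],[-1,-0.3,-0.55,0,0,0,0],[-1,-0.35,-0.6,0,0,0,0],[-1,-0.35,-0.6,0,0,0,0],[-1,-0.35,-0.6,0,0,0,0],[-1,-0.35,-0.6,0,0,0,0],[-1,-0.35,-0.6,0.1,0,0,0],[-1,-0.35,-0.6,0.1,0,0,0],[-1,-0.35,-0.6,0.1,0,0,0],[-1,-0.35,-0.6,0.1,0,0,0],[-1,-0.35,-0.6,0.2,0,0,0],[-1,-0.35,-0.6,0.2,0,0,0],[-1,-0.35,-0.6,0.2,0,0,0],[-1,-0.35,-0.6,0.1,0,0,0],[-1,-0.25,-0.45,0.1,0,0,0],[-1,-0.1,-0.25,0.05,0,0,0],[-1,0,0,0,0,0,0],[-1,0,0,0,0,0,0],[-1,0,0,0,0,0,0]]
  ]
}}

```text
clock: 4.88
position: [599.7, -175.9, 251.5]
tcp_rot: [0.0, 0.193, 0.981, 0.001]
contact_force: [0.1, -0.2, 0.4]
width: 85.3
gripper_force: 0.0
```

```bash
python3 - <<'E'
from h import *
i,s,im,d=snap("w2"); W=cloud(i,d); print(s["position"],s["tcp_rot"],s["joints"].round(2))
k=(d>0)&(np.hypot(W[...,0]-601,W[...,1]+178)<25)&(abs(W[...,2]-54)<4)
print("knobtop",k.sum(),W[k].mean(0),np.ptp(W[k],0)); 
k=(d>0)&(np.hypot(W[...,0]-601,W[...,1]+178)<65)&(abs(W[...,2]-30)<4)
(c,a,r)=cv2.fitEllipse(cv2.convexHull(W[k][:,:2].astype(np.float32))); print("lidtop",c,a,np.median(W[k][:,2]))
for r in models.place_of("wrist","lid_knob")[:2]: print(r["score"],world("wrist",r["point"]))
E
```

```text
[ 599.67971434 -175.94505712  251.50090533] [3.10438167e-05 1.93312028e-01 9.81137043e-01 7.49181506e-04] [-0.01  0.39  0.31  1.68 -0.14  1.09  1.52]
knobtop 755 [ 599.16201594 -179.10260732   53.88455553] [25.6530352  25.43109656  6.33421794]
lidtop (599.7327880859375, -179.4016876220703) (101.43466186523438, 101.45530700683594) 30.216964744394392
0.83 [ 427.70760306 -313.41236838   41.19443893]
0.74 [ 598.74775636 -179.12658923   43.73520171]
```

View pics/w2.png

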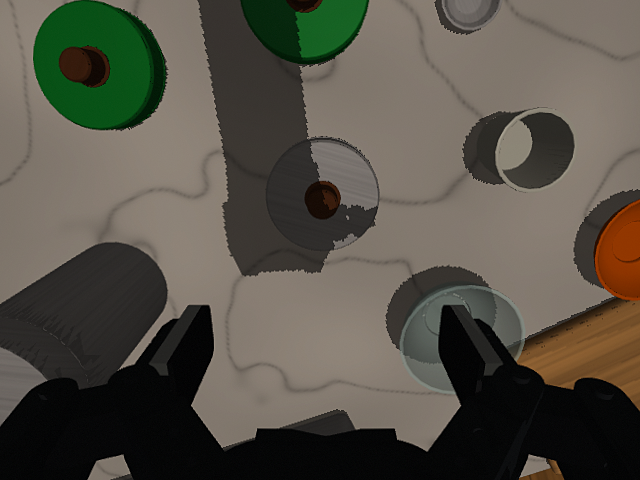

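The steel lid is centred at pixel (322,195), and its measured heights (30 and 54 mm) and diameter (101 mm) match the text. I'll check the settled pose before going down.

```bash
python3 - <<'E'
from h import *
for n in range(4):
    i,s,im,d=snap("w3"); W=cloud(i,d); k=(d>0)&(np.hypot(W[...,0]-601,W[...,1]+178)<25)&(abs(W[...,2]-54)<4)
    T=Ro.from_quat(np.roll(s["tcp_rot"],-1)).as_matrix()
    c=np.r_[W[k][:,:2].mean(0),54]; print(s["position"].round(1),c.round(1),"tool delta",(T.T@(c-s["position"])).round(1), T[:,2].round(4))
for r in models.place_of("wrist","glass_bowl")[:1]: print(r["score"],world("wrist",r["point"]))
E
```

```text
[ 599.8 -175.9  251.6] [ 599.2 -179.1   54. ] tool delta [ -0.6  -3.4 197.6] [ 5.0e-04  1.1e-03 -1.0e+00]
[ 599.7 -176.2  251.6] [ 599.1 -179.2   54. ] tool delta [ -0.5  -3.2 197.6] [ 6.e-04  9.e-04 -1.e+00]
[ 599.7 -176.6  251.6] [ 599.1 -179.1   54. ] tool delta [ -0.4  -2.7 197.6] [ 6.e-04  7.e-04 -1.e+00]
[ 599.6 -176.9  251.6] [ 599.1 -179.2   54. ] tool delta [ -0.4  -2.4 197.6] [ 5.e-04  4.e-04 -1.e+00]
0.74 [ 766.71462347 -104.4530369    -2.9214013 ]
```

Emit:
{"method": "send_rows", "body": {
  "motion": [
    [[-1,0,-0.025,0.3,0,0,0],[-1,0,0,0.4,0,0,0],[-1,0,0,0.5,0,0,0],[-1,0,0,0.5,0,0,0],[-1,0,0,0.5,0,0,0],[-1,0,0,0.5,0,0,0],[-1,0,0,0.5,0,0,0],[-1,0,0,0.4,0,0,0],[-1,0,0,0.4,0,0,0],[-1,0,0,0.3,0,0,0],[-1,0,0,0.2,0,0,0],[-1,0,0,0.1,0,0,0],[-1,0,0,0.1,0,0,0],[-1,0,0,0.1,0,0,0],[-1,0,0,0.05,0,0,0],[-1,0,0,0,0,0,0],[-1,0,0,0,0,0,0],[-1,0,0,0,0,0,0],[-1,0,0,0,0,0,0],[-1,0,0,0,0,0,0]]
  ]
}}

```text
clock: 6.9
position: [599.1, -179.1, 57.6]
tcp_rot: [0.0, 0.195, 0.981, 0.0]
contact_force: [0.1, 0.5, -1.0]
width: 85.2
gripper_force: 0.0
```

Emit:
{"method": "send_rows", "body": {
  "motion": [
    [[-0.4,0,0,0,0,0,0],[-0.2,0,0,0,0,0,0],[0,0,0,0,0,0,0],[0.2,0,0,0,0,0,0],[0.3,0,0,0,0,0,0],[0.4,0,0,0,0,0,0],[0.5,0,0,0,0,0,0],[0.7,0,0,0,0,0,0],[1,0,0,0,0,0,0],[1,0,0,0,0,0,0],[1,0,0,0,0,0,0],[1,0,0,0,0,0,0]]
  ],
  "squeeze": 60
}}

```text
clock: 7.9
position: [599.1, -179.0, 57.6]
tcp_rot: [0.0, 0.195, 0.981, 0.0]
contact_force: [-1.5, 1.9, 5.8]
width: 23.7
gripper_force: 58.8
```

Emit:
{"method": "send_rows", "body": {
  "motion": [
    [[1,0,0,-0.1,0,0,0],[1,0,0,-0.1,0,0,0],[1,0,0,-0.2,0,0,0],[1,0,0,-0.3,0,0,0],[1,0,0,-0.3,0,0,0],[1,0,0,-0.3,0,0,0],[1,0,0,-0.3,0,0,0],[1,0,0,-0.2,0,0,0],[1,0,0,-0.1,0,0,0],[1,0,0,-0.1,0,0,0],[1,0,0,0,0,0,0],[1,0,0,0,0,0,0]]
  ]
}}

```text
clock: 8.9
position: [598.7, -179.0, 137.0]
tcp_rot: [-0.0, 0.195, 0.981, 0.0]
contact_force: [-0.1, 0.6, -1.6]
width: 23.7
gripper_force: 58.9
```

```bash
python3 - <<'E'
from h import *
s=arm.observe(); print(s)
for c in ["side","scene"]:
    im,d=optics.read_camera(c); cv2.imwrite(f"pics/{c}1.png",im[...,::-1]);W=cloud(optics.camera_info(c),d)
    k=(d>0)&(np.hypot(W[...,0]-599,W[...,1]+179)<70)&(W[...,2]>60)&(W[...,2]<130)
    t=k&(np.hypot(W[...,0]-599,W[...,1]+179)>25)&(np.hypot(W[...,0]-599,W[...,1]+179)<50);print(c,np.histogram(W[t][:,2],bins=range(60,131,5)))
    z0=s["position"][2]-57.6+30; m=(d>0)&(abs(W[...,2]-z0)<5)&(np.hypot(W[...,0]-599,W[...,1]+179)<60)&(np.hypot(W[...,0]-599,W[...,1]+179)>20)
    p=W[m]; print(len(p),p.mean(0),"plane",np.linalg.lstsq(np.c_[p[:,:2]-[599,-179],np.ones(len(p))],p[:,2],rcond=None)[0])
im=cv2.imread("pics/side1.png")[200:360,280:480]; cv2.imwrite("pics/crop2.png",cv2.resize(im,(800,600)[:2],interpolation=2)[:, :])
E
```

```text
{'clock': 8.9, 'joints': array([ 0.01604802,  0.5144746 ,  0.28406575,  1.78326894, -0.18157263,
        0.86990744,  1.56188964]), 'dq': array([ 1.38084120e-03,  1.00711943e-02, -1.38424955e-03,  7.90917678e-03,
       -1.22261678e-03,  8.92840739e-05,  2.85370026e-04]), 'joint_torque': array([ 1.16843128e-02, -4.97484469e+01,  4.29608613e+00, -2.06181514e+01,
        1.34064516e-02, -6.63784347e-03, -1.68759623e-03]), 'position': array([ 598.74347817, -178.95574537,  137.04441545]), 'tcp_rot': array([-2.64954526e-04,  1.94638515e-01,  9.80875004e-01,  6.84824731e-05]), 'contact_force': array([-0.12435731,  0.611735  , -1.62265816]), 'moment': array([-0.00798494,  0.02021621,  0.02198049]), 'gripper_force': 58.914746046066284, 'width': 23.66766710209366}
side (array([  0,   0,   0,   1,   2,   7,   4,   2,   8, 700, 401,   0,   1,
         7]), array([ 60,  65,  70,  75,  80,  85,  90,  95, 100, 105, 110, 115, 120,
       125, 130]))
1312 [ 595.58119228 -189.57679964  109.41199929] plane [2.73929626e-03 7.36601986e-03 1.09499273e+02]
scene (array([  0,   0,   0,   5,  14,  19,  18,  19,  18, 415,  72,   0,   4,
         4]), array([ 60,  65,  70,  75,  80,  85,  90,  95, 100, 105, 110, 115, 120,
       125, 130]))
608 [ 606.9002346  -169.92030912  108.43550847] plane [-6.77833907e-03 -8.13151505e-03  1.08562891e+02]
```

View pics/crop2.png

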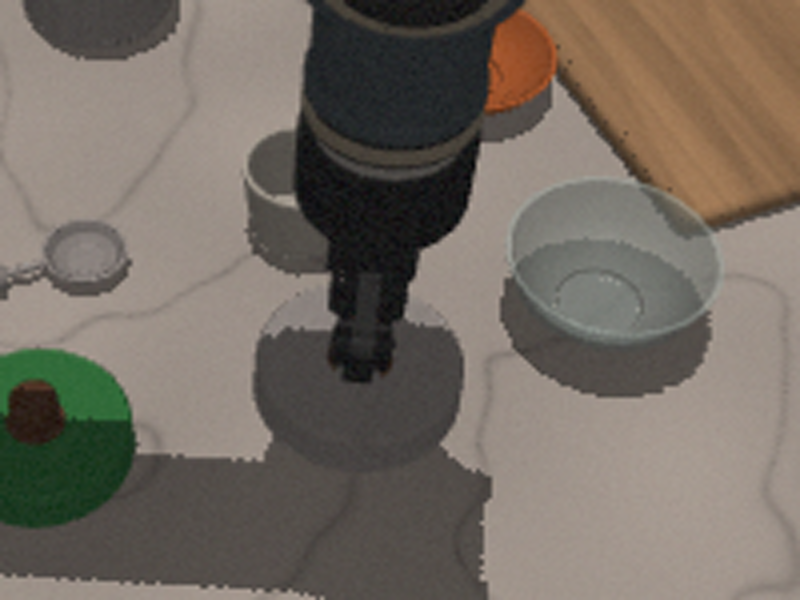

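The lids are lifted level, about 79 mm up, with the grip mark at about (360,370) in the crop. The measured weight of about 1.6 N fits both lids. Carrying them above the tin.

Emit:
{"method": "send_rows", "body": {
  "motion": [
    [[1,0,0,-0.2,0,0,0],[1,0.05,0.1,-0.4,0,0,0],[1,0.1,0.2,-0.4,0,0,0],[1,0.2,0.35,-0.4,0,0,0],[1,0.3,0.5,-0.4,0,0,0],[1,0.34,0.6,-0.4,0,0,0],[1,0.34,0.6,-0.4,0,0,0],[1,0.34,0.6,-0.3,0,0,0],[1,0.34,0.6,-0.2,0,0,0],[1,0.34,0.6,0,0,0,0],[1,0.34,0.6,0,0,0,0],[1,0.34,0.6,0,0,0,0],[1,0.34,0.6,0,0,0,0],[1,0.34,0.6,0,0,0,0],[1,0.34,0.6,0,0,0,0],[1,0.34,0.6,0,0,0,0],[1,0.3,0.5,0,0,0,0],[1,0.2,0.4,0,0,0,0],[1,0.1,0.2,0,0,0,0],[1,0.05,0.1,0,0,0,0]]
  ]
}}

```text
clock: 10.67
position: [548.9, 230.3, 261.3]
tcp_rot: [-0.0, 0.194, 0.981, 0.0]
contact_force: [0.7, 0.6, -2.0]
width: 23.9
gripper_force: 59.0
```

Emit:
{"method": "send_rows", "body": {
  "motion": [
    [[1,0,0,0,0,0,0],[1,0,0,0,0,0,0],[1,0,0,0,0,0,0],[1,0,0,0,0,0,0],[1,0,0,0,0,0,0],[1,0,0,0,0,0,0],[1,0,0,0,0,0,0],[1,0,0,0,0,0,0],[1,0,0,0,0,0,0],[1,0,0,0,0,0,0],[1,0,0,0,0,0,0],[1,0,0,0,0,0,0]]
  ]
}}

```text
clock: 11.67
position: [549.3, 228.8, 261.3]
tcp_rot: [-0.0, 0.195, 0.981, 0.0]
contact_force: [-0.5, 0.6, -1.7]
width: 23.8
gripper_force: 59.0
```

```bash
python3 - <<'E'
from h import *
i,s,im,d=snap("w4"); W=cloud(i,d); print(s["position"],s["tcp_rot"])
zt=s["position"][2]-57.6+30
def lid(W,d,c):
    r=np.hypot(W[...,0]-c[0],W[...,1]-c[1]); k=(d>0)&(r<58)&(abs(W[...,2]-zt)<4); p=W[k]
    e=cv2.fitEllipse(cv2.convexHull(p[:,:2].astype(np.float32))); f=k&(r>20)&(r<46); q=W[f]
    return len(p),np.round(e[0],1),np.round(e[1],1),np.median(p[:,2]),np.linalg.lstsq(np.c_[q[:,:2]-c,np.ones(len(q))],q[:,2],rcond=None)[0].round(4)
print("wrist",lid(W,d,s["position"][:2]))
for c in ["scene","side"]:
    im,d=optics.read_camera(c); cv2.imwrite(f"pics/{c}2.png",im[...,::-1]); W=cloud(optics.camera_info(c),d)
    print(c,lid(W,d,s["position"][:2]))
    z=W[...,2]; r=np.hypot(W[...,0]-549.5,W[...,1]-228.5); k=(d>0)&(r<60)&(z>5)&(z<90); p=W[k]
    from scipy.optimize import least_squares
    print(" tin body",len(p),least_squares(lambda x:np.hypot(p[:,0]-x[0],p[:,1]-x[1])-50.5,[549,228],loss="soft_l1").x)
E
```

```text
[549.33542077 228.81360031 261.28819617] [-2.17789510e-05  1.94626651e-01  9.80877395e-01  3.78471307e-05]
wrist (27384, array([549.1, 228.6]), array([100.4, 101.2]), np.float64(233.83213026175167), array([ 1.00000e-04, -1.00000e-03,  2.33877e+02]))
scene (1196, array([553.7, 230.1]), array([100. , 101.5]), np.float64(232.89179881047352), array([ 4.000000e-04, -1.300000e-03,  2.329742e+02]))
 tin body 1898 [551.27800366 229.45460074]
side (738, array([549.9, 226.1]), array([ 99.3, 102.3]), np.float64(234.0443158107884), array([3.000000e-04, 4.700000e-03, 2.341802e+02]))
 tin body 1164 [549.40253268 228.44331522]
```

View pics/w4.png

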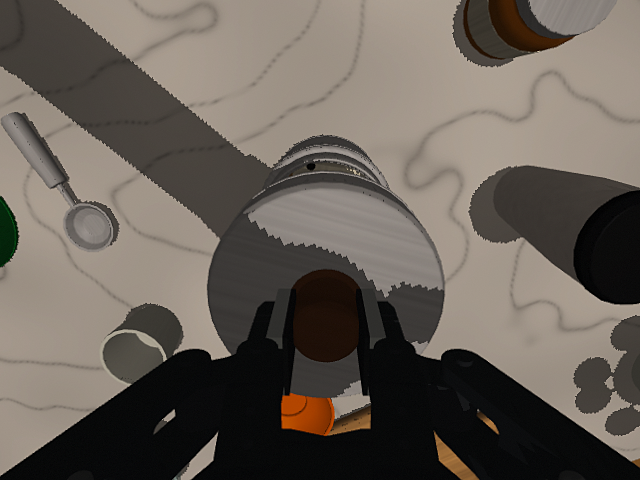

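The lids hang level above the tin, with the tin rim showing behind them at about (325,160). The offset from the tin axis is about 1 mm or less in all three views. Lowering.

Emit:
{"method": "send_rows", "body": {
  "motion": [
    [[1,0,0,0.1,0,0,0],[1,0,0,0.2,0,0,0],[1,0,0,0.3,0,0,0],[1,0,0,0.3,0,0,0],[1,0,0,0.3,0,0,0],[1,0,0,0.3,0,0,0],[1,0,0,0.2,0,0,0],[1,0,0,0.2,0,0,0],[1,0,0,0.1,0,0,0],[1,0,0,0.1,0,0,0],[1,0,0,0.1,0,0,0],[1,0,0,0.1,0,0,0],[1,0,0,0,0,0,0],[1,0,0,0,0,0,0],[1,0,0,0,0,0,0],[1,0,0,0,0,0,0],[1,0,0,0,0,0,0],[1,0,0,0,0,0,0]]
  ],
  "squeeze": 80
}}

```text
clock: 13.32
position: [549.5, 228.9, 169.5]
tcp_rot: [0.0, 0.195, 0.981, 0.0]
contact_force: [-0.2, -0.2, -2.7]
width: 23.4
gripper_force: 78.9
```

Emit:
{"method": "send_rows", "body": {
  "motion": [
    [[1,0,0,0.03,0,0,0],[1,0,0,0.03,0,0,0],[1,0,0,0.03,0,0,0],[1,0,0,0.03,0,0,0],[1,0,0,0,0,0,0],[1,0,0,0,0,0,0]]
  ]
}}

```text
clock: 13.82
position: [549.4, 229.2, 164.8]
tcp_rot: [0.0, 0.195, 0.981, 0.0]
contact_force: [-2.2, 0.6, 2.4]
width: 22.6
gripper_force: 79.7
```

Emit:
{"method": "send_rows", "body": {
  "motion": [
    [[1,0,0,0.03,0,0,0],[1,0,0,0.03,0,0,0],[1,0,0,0.03,0,0,0],[1,0,0,0,0,0,0],[1,0,0,0,0,0,0]]
  ]
}}

```text
clock: 14.23
position: [549.7, 228.6, 160.7]
tcp_rot: [0.0, 0.195, 0.981, 0.0]
contact_force: [0.7, -0.3, 0.5]
width: 22.9
gripper_force: 79.7
```

Emit:
{"method": "send_rows", "body": {
  "motion": [
    [[1,0,0,0.03,0,0,0],[1,0,0,0.03,0,0,0],[1,0,0,0.03,0,0,0],[1,0,0,0,0,0,0],[1,0,0,0,0,0,0]]
  ]
}}

```text
clock: 14.65
position: [549.3, 228.8, 157.2]
tcp_rot: [-0.0, 0.195, 0.981, -0.0]
contact_force: [-0.4, 0.8, 0.8]
width: 23.4
gripper_force: 80.0
```

Emit:
{"method": "send_rows", "body": {
  "motion": [
    [[1,0,0,0.03,0,0,0],[1,0,0,0.03,0,0,0],[1,0,0,0,0,0,0],[1,0,0,0,0,0,0]]
  ]
}}

```text
clock: 14.98
position: [549.4, 228.7, 157.0]
tcp_rot: [-0.0, 0.195, 0.981, 0.0]
contact_force: [-4.8, -1.4, 15.2]
width: 23.2
gripper_force: 81.2
```

Emit:
{"method": "send_rows", "body": {
  "motion": [
    [[1,0,0,0.03,0,0,0],[1,0,0,0.03,0,0,0],[1,0,0,0,0,0,0],[1,0,0,0,0,0,0],[1,0,0,0,0,0,0]]
  ]
}}

```text
clock: 15.4
position: [549.5, 228.7, 157.0]
tcp_rot: [0.0, 0.195, 0.981, 0.001]
contact_force: [-9.2, -4.0, 27.7]
width: 23.5
gripper_force: 82.4
```

```bash
python3 - <<'E'
from h import *
i,s,im,d=snap("w5"); W=cloud(i,d); print(s["position"],s["contact_force"],s["width"])
c=np.array([549.2,228.6]); r=np.hypot(*(W[...,:2]-c).transpose(2,0,1)); f=(d>0)&(r>20)&(r<46)&(abs(W[...,2]-130)<8); q=W[f]
print("lid top z, slopes",np.linalg.lstsq(np.c_[q[:,:2]-c,np.ones(len(q))],q[:,2],rcond=None)[0].round(4))
E
```

```text
[549.4988238  228.7437592  156.96083021] [-9.1785483  -4.01613737 27.6697442 ] 23.491014975689254
lid top z, slopes [-8.000000e-04 -1.000000e-04  1.296313e+02]
```

The lid top is at 129.6 mm (129.5 expected) and level, at a hard stop under 28 N, so the inner lid is home. Lifting straight off.

Emit:
{"method": "send_rows", "body": {
  "motion": [
    [[1,0,0,-0.05,0,0,0],[1,0,0,-0.05,0,0,0],[1,0,0,-0.05,0,0,0],[1,0,0,-0.05,0,0,0],[1,0,0,-0.05,0,0,0],[1,0,0,-0.05,0,0,0],[1,0,0,-0.05,0,0,0],[1,0,0,-0.05,0,0,0],[1,0,0,-0.1,0,0,0],[1,0,0,-0.1,0,0,0],[1,0,0,-0.1,0,0,0],[1,0,0,-0.2,0,0,0],[1,0,0,-0.3,0,0,0],[1,0,0,-0.3,0,0,0],[1,0,0,-0.3,0,0,0],[1,0,0,-0.3,0,0,0],[1,0,0,-0.3,0,0,0],[1,0,0,-0.3,0,0,0],[1,0,0,-0.15,0,0,0],[1,0,0,-0.1,0,0,0]]
  ]
}}

```text
clock: 17.12
position: [549.7, 228.9, 271.9]
tcp_rot: [0.001, 0.195, 0.981, 0.001]
contact_force: [-0.4, 0.4, -1.5]
width: 23.2
gripper_force: 79.2
```

Emit:
{"method": "send_rows", "body": {
  "motion": [
    [[1,0,0,0,0,0,0],[1,0,0,0,0,0,0],[1,0,0,0,0,0,0],[1,0,0,0,0,0,0],[1,0,0,0,0,0,0],[1,0,0,0,0,0,0],[1,0,0,0,0,0,0],[1,0,0,0,0,0,0]]
  ]
}}

```text
clock: 17.78
position: [549.3, 228.8, 270.3]
tcp_rot: [-0.0, 0.195, 0.981, -0.0]
contact_force: [0.5, -1.1, -1.6]
width: 23.5
gripper_force: 79.2
```

```bash
python3 - <<'E'
from h import *
i,s,im,d=snap("w6"); W=cloud(i,d); print(s["position"],s["contact_force"],s["dq"].round(4))
zt=s["position"][2]-27.5; c=s["position"][:2]
r=np.hypot(*(W[...,:2]-c).transpose(2,0,1)); f=(d>0)&(r>20)&(r<46)&(abs(W[...,2]-zt)<8); q=W[f]
print("lid top",np.linalg.lstsq(np.c_[q[:,:2]-c,np.ones(len(q))],q[:,2],rcond=None)[0].round(4))
o=[]
for k in ["scene","side"]:
    im,d=optics.read_camera(k); W=cloud(optics.camera_info(k),d); r=np.hypot(*(W[...,:2]-[549.5,228.5]).transpose(2,0,1))
    f=(d>0)&(r<35)&(W[...,2]>60)&(W[...,2]<190); q=W[f]; print(k,len(q),np.percentile(q[:,2],[5,50,95]).round(1),np.linalg.lstsq(np.c_[q[:,:2]-[549.5,228.5],np.ones(len(q))],q[:,2],rcond=None)[0].round(4))
    u,v=px(k,[549,228,170]).astype(int); o.append(cv2.resize(im[max(v-90,0):v+90,u-60:u+60,::-1],(400,600),interpolation=2))
cv2.imwrite("pics/end.png",np.hstack(o))
E
```

```text
[549.3140132 228.7629139 270.3347674] [ 0.52936927 -1.06311676 -1.5679233 ] [-0.0016 -0.0006  0.001  -0.      0.0007  0.0009  0.0002]
lid top [-5.00000e-04 -1.60000e-03  2.42844e+02]
scene 685 [114.2 123.2 126.7] [ 4.300000e-03 -4.900000e-03  1.211271e+02]
side 385 [115.3 124.7 128. ] [-7.000000e-03 -4.630000e-02  1.228706e+02]
```

View pics/end.png

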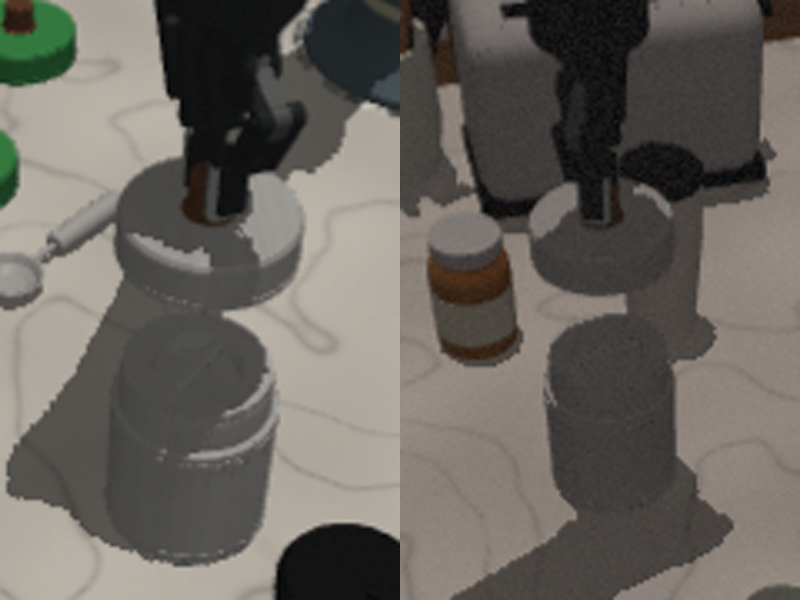

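The left half of the picture shows the inner lid with its finger bar seated in the tin at about (195,365). The outer lid is held level above it, with its skirt at about 213 mm, 91 mm above the rim.

```bash
python3 -c "
from cell import hand_in
print(hand_in())"
```

```text
the job is handed in; nothing more can be done
None
```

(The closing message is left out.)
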